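Pull the splash guard down with the hook pole

TASK

Take the short red-handled hook pole out of its wooden stand, put its hook through the brass ring on top of the clear splash guard and gently pull the guard down until its catch clicks and it stays down by itself. Work the guard only with the pole, keep the gripper off it and its frame, and never force it once it is down on its rubber stop; then unhook and stand the pole back upright, fully home in its stand, leaving the other things alone.

Things in the scene. Friction and masses are not known exactly. Their poses are not given: they have to be found in the camera images.
- pole: Loose hook pole, 120 g, upright in the stand. Origin: centre of the foot's bottom end; z up the pole; x the way the hook points. Steel foot 14 mm diameter, tapered end, 0 to 40 mm up; collar 36 mm diameter, 40 to 46 mm, its underside rests on the stand's top; red handle 46 to 122 mm; then a 7 mm rod slants forward to x = 14 mm at 148 mm up and rises to the hook at 215 mm.
- grip (a point): Point to grip on the red handle, on its axis 85 mm above the pole's origin, axes as the pole. The handle is 22 x 22 mm square with flats facing x and y. Grip across y, fingers slanted about 45 degrees: pointing down and towards the pole's +x, so that the rod above clears the gripper.
- hook (a point): Middle of the hook's level bar, on its axis: x = 33, z = 215 mm in the pole's frame. The bar is 7 mm thick and runs along +x from x = 14 to 52 mm, then ends in a short lip turned down: lowest point 203 mm up, foremost point x = 56 mm. The ring should hang on the bar about here.
- frame: Fixed frame of the splash guard: base plate 44 x 270 x 8 mm, two aluminium posts 26 x 22 mm, 326 mm high, centred 117 mm to each side (y). Origin: centre of the base's underside; x square to the guard, the way the hook goes in (to the robot's left and ahead); z up. Between the posts slides the guard: clear panel 200 mm wide, 5 mm thick (10 at its blue top edge), 110 to 295 mm up when raised.
- ring (a point): Centre of the hole in the upright brass ring on a stem on the middle of the guard's top edge; axes as the frame (x is the hole's axis). Hole 28 mm diameter, ring bar 6 mm thick: the hook's bar bears when its axis is 10.5 mm below this point. 336 mm above the frame's origin when raised; moves with the guard. Nothing near behind it.
- guard (a joint): How far the guard is pulled down, m: 0 raised (start), at most 0.11. A spring lifts it: pulling takes 1 to 4 N, and it flies up if let go before it has caught. A ball catch gives way at a pull of 5 to 9 N (more in a jolt), clicks (the pull falls, the guard drops ahead some mm) and then holds it at rest somewhere between 0.055 and 0.094: this differs every time, find it by feel.
- guard_edge (a point): Middle of the guard's blue top edge, under the ring, 295 mm above the frame's origin when raised. About 1 mm below the caught rest point a rubber stop begins, 6 N per mm: a steady pull risen to 11 to 16 N means caught and on the stop; over 25 N between pole and guard is too much. Lifting the ring with over 2 N may undo the catch: raise the hook 14 to 16 mm off the ring's lower bar (21 touches its top), then draw it out.
- stand: Fixed wooden block 70 x 70 x 50 mm high for the pole. Origin: centre of its underside on the worktop. In its top a round upright hole 18 mm diameter, 45 mm deep, chamfered mouth, at its centre. With the pole home, the pole's origin is 10 mm above the stand's origin.
- mug: Blue mug, 80 mm diameter, 95 mm high, loose bystander on the worktop, near the stand. Origin: centre of its underside.
- stapler: Black stapler 36 x 140 x 52 mm, loose bystander on the shelf behind the guard. Origin: centre of its underside.
- spinner: Blue bead spinner 80 mm across, 16 mm high, loose bystander on the shelf. Origin: centre of its underside.
- eggcup: White egg cup with pins, 50 mm diameter, 75 mm high, loose bystander on the shelf. Origin: centre of its underside.
- jar: Empty glass jam jar 68 mm diameter, 105 mm high, loose bystander on the shelf. Origin: centre of its underside.
Not all that is in view belongs to the job. There is more than one size of the stand; the job needs the largest.

How it is judged:
By the outcome, as a careful person would: the job done as asked, in the order asked, and still so for the second after the job is handed in, with the robot touching nothing.
It also fails if it takes over 72 s, if anything falls off the work surface, if the arm or the gripper's body presses on something with over 40 N, if the wrist force passes 120 N, or if a joint passes its speed limit or range.

ROBOT

A 6-joint arm with a two-finger parallel gripper is mounted at the origin on the work surface. World frame = base frame: x ahead of the robot, y to its left, z up, the work surface at z = 0. Lengths are in m, angles in rad, forces in N, time in s.
With the tool pointing down it reaches from about 0.25 to 0.775 m from the base axis. Payload 8.9 kg.
Tool frame: the origin (TCP) lies midway between the tips of the shut fingers; the grasp point (between the pads) lies 19 mm behind it; x points along the fingers, y is the direction in which the jaws open and shut, and the axes are right-handed (so a half turn about x gives the same grasp; the last joint's range is limited). The gripper opens to 85 mm and grips with 20 to 120 N. Pads are 22 mm wide; open, the fingers measure 114 mm over their backs; the gripper's body (76 mm by 85 mm) begins 54 mm behind the grasp point. The pads swing forward as they close: fully open they stand 13 mm farther back than shut.
Start: joints at [1.134, 0.291, -0.153, 1.127, 0, 1.431], TCP at [0.154, 0.502, 0.207] pointing down, gripper open.
Joint ranges: [-2.52, 2.52], [-0.91, 1.74], [-1.3, 1.37], [-1.96, 2.02], [-1.52, 1.47], [-3.14, 3.14]. Speed limits (rad/s): [2.22, 2.22, 2.79, 3.14, 3.14, 3.14].

INTERFACE

Orientations are given as [roll, pitch, yaw] about the fixed x, y, z axes, in that order (R = Rz(yaw) Ry(pitch) Rx(roll)).
In Python, from plant import goto, move_linear, move_joints, set_gripper, dwell, ik, grab_frame, calibration, MotionError, sign_off, current_clock, current_joints, current_qd, current_joint_efforts, current_tcp_pos, current_tcp_rot, current_force, current_ft_torque, current_width gives the robot as it stands. Calls block until the motion is done:
- goto(position, orientation): joint-space move of the TCP to a pose.
- move_linear(position, velocity=0.15, rot=None, until_force=None): straight line of the TCP; rot=None keeps the orientation; velocity is the mean speed in m/s. With until_force (N) it stops when the force on the tool has changed by that much, and returns True; else False.
- move_joints(angles): joint-space move.
- set_gripper(opening, newtons=None): opening from 0.0 (shut) to 1.0 (fully open); newtons is the grip in N (None keeps the last); returns when the fingers have stopped.
- dwell(seconds).
- ik(position, orientation): joint angles nearest the present ones, or None.
- grab_frame(name): name is "scene" or "top"; returns the picture (384x512x3 uint8, blue, green, red); there is no depth.
- calibration(name): a dict with "fx", "fy", "cx", "cy" (pixels), "origin" and "rotation" of the camera in the world. Camera axes: x right, y up, looking along -z (the intrinsics and any distortion apply to the point x, -y, -z); pixel columns grow to the right and rows downward; lengths in m; the calibration is good to about 2 mm. A picture is of the moment at which its call begins. calibration takes no time and is no camera call.
A pose or a line that the arm cannot do raises MotionError and nothing moves.
- sign_off(): hands the job in, once; it reports no verdict.
Readings, each from a call of its own:
- current_clock(): time.
- current_joints(): joint angles.
- current_qd(): joint speeds.
- current_joint_efforts(): joint torques, N m.
- current_tcp_pos(): TCP position.
- current_tcp_rot(): TCP orientation.
- current_force(): force on the tool from outside, world axes, zero at the start.
- current_ft_torque(): the same for the moment, N m.
- current_width(): opening from 0.0 (shut) to 1.0 (fully open).
Only numpy, scipy, OpenCV 4.12 (cv2) and the standard library are available. Lean on these libraries where they do the work, as an engineer would, in place of code of your own. Each camera call takes 0.05 s, during which the arm holds its last target.

## Working session

There is one attempt and no reset: what is moved stays moved. The work goes in short steps, each a Python script; the robot and the scene stay as the last script left them, time stands still between calls to the robot, and variables do not carry over. Pictures are saved under pics/ and viewed, and the job is handed in when it is done.

```bash
ls; mkdir -p pics; python3 - <<'E'
from plant import *
import cv2
for n in("scene","top"):
    im=grab_frame(n); cv2.imwrite(f"pics/{n}0.png",im); print(n,calibration(n))
print(current_clock(),current_tcp_pos(),current_tcp_rot(),current_force())
E
```

```text
pics
scene {'fx': 393.58252852481564, 'fy': 393.58252852481564, 'cx': 260.73007289845737, 'cy': 192.84927274101227, 'origin': array([1.26194282, 0.0852297 , 1.03042401]), 'rotation': array([0.73295531, 0.00484485, 1.73712866])}
top {'fx': 413.001395927795, 'fy': 413.001395927795, 'cx': 257.2705393721046, 'cy': 185.55626905697653, 'origin': array([ 0.42593661, -0.06217802,  1.0464616 ]), 'rotation': array([ 0.14932958,  0.03759781, -1.57876814])}
0.1 [0.15384554 0.50150929 0.20649569] [-1.7080097   1.56961978 -2.00578556] [ 0.77100298 -0.62639629 -0.07289901]
```

View pics/scene0.png

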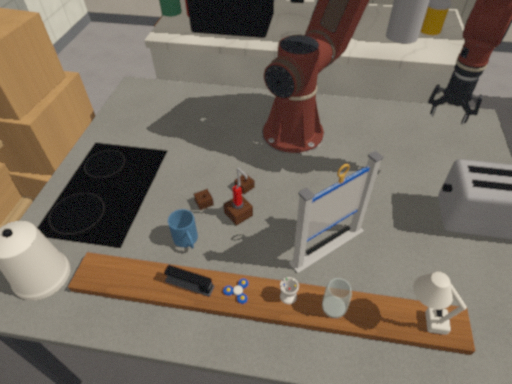

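View pics/top0.png

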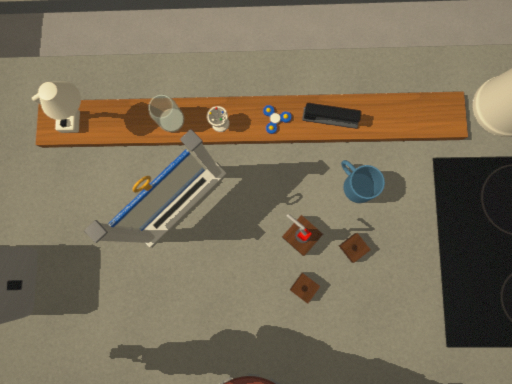

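```bash
cat > h.py <<'E'
import numpy as np, cv2
from plant import *
from scipy.spatial.transform import Rotation as R
from scipy.optimize import least_squares
def cam(n):
    c=calibration(n); return c, R.from_euler('xyz',c['rotation']).as_matrix()
def proj(n,P):
    c,M=cam(n); p=(np.atleast_2d(P)-c['origin'])@M
    return np.c_[c['cx']+c['fx']*p[:,0]/-p[:,2], c['cy']-c['fy']*p[:,1]/-p[:,2]]
def back(n,uv,z):
    c,M=cam(n); d=M@np.array([(uv[0]-c['cx'])/c['fx'],-(uv[1]-c['cy'])/c['fy'],-1]); o=np.array(c['origin'])
    return o+d*(z-o[2])/d[2]
def tri(uvs):
    f=lambda P:np.concatenate([proj(n,P)[0]-np.array(uv) for n,uv in uvs.items()])
    r=least_squares(f,[.4,.1,.1]); return r.x,r.fun
def crop(im,x0,y0,x1,y1,k,fn):
    c=cv2.resize(im[y0:y1,x0:x1],None,fx=k,fy=k,interpolation=cv2.INTER_CUBIC)
    for x in range((x0+9)//10*10,x1,10):
        cv2.line(c,(int((x-x0+.5)*k),0),(int((x-x0+.5)*k),5),(0,255,255),1)
        if x%20==0: cv2.putText(c,str(x),(int((x-x0+.5)*k)-8,15),0,.35,(0,255,255),1)
    for y in range((y0+9)//10*10,y1,10):
        cv2.line(c,(0,int((y-y0+.5)*k)),(5,int((y-y0+.5)*k)),(0,255,255),1)
        if y%20==0: cv2.putText(c,str(y),(7,int((y-y0+.5)*k)+4),0,.35,(0,255,255),1)
    cv2.imwrite(fn,c)
E
python3 - <<'E'
from h import *
print(calibration('top').keys(), proj('top',current_tcp_pos()),proj('scene',current_tcp_pos()))
t=cv2.imread('pics/top0.png');s=cv2.imread('pics/scene0.png')
crop(t,270,195,370,305,7,'pics/tpole.png')
crop(t,80,120,235,255,5,'pics/tframe.png')
crop(s,185,160,265,230,9,'pics/spole.png')
crop(s,280,145,395,275,4.6 and 5,'pics/sframe.png')
E
```

```text
dict_keys(['fx', 'fy', 'cx', 'cy', 'origin', 'rotation']) [[-12.80716273 390.3425105 ]] [[442.43740935 128.54594023]]
```

View pics/tpole.png

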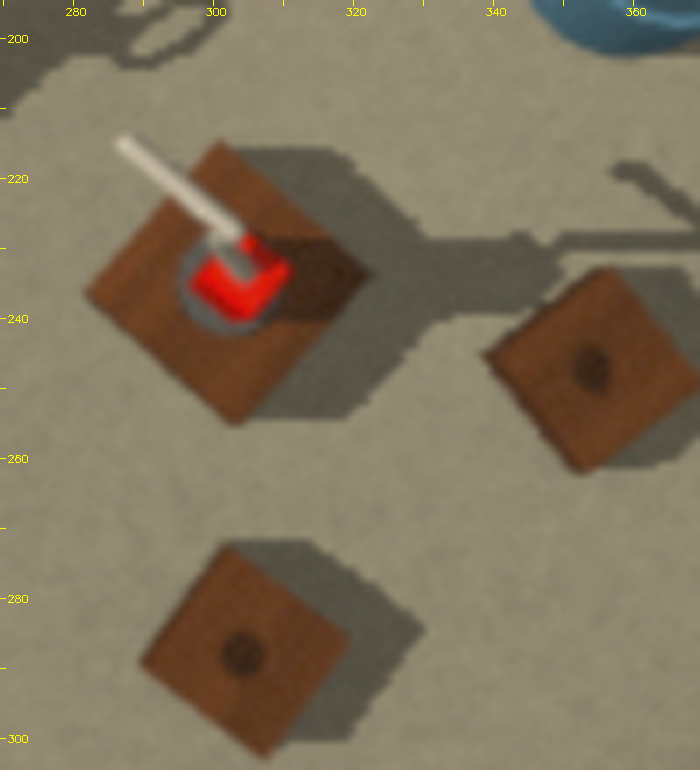

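View pics/spole.png

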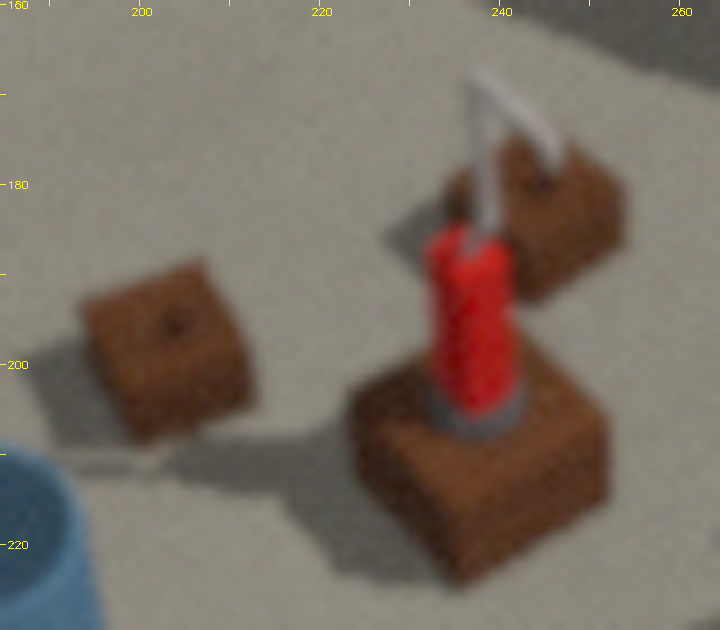

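View pics/tframe.png

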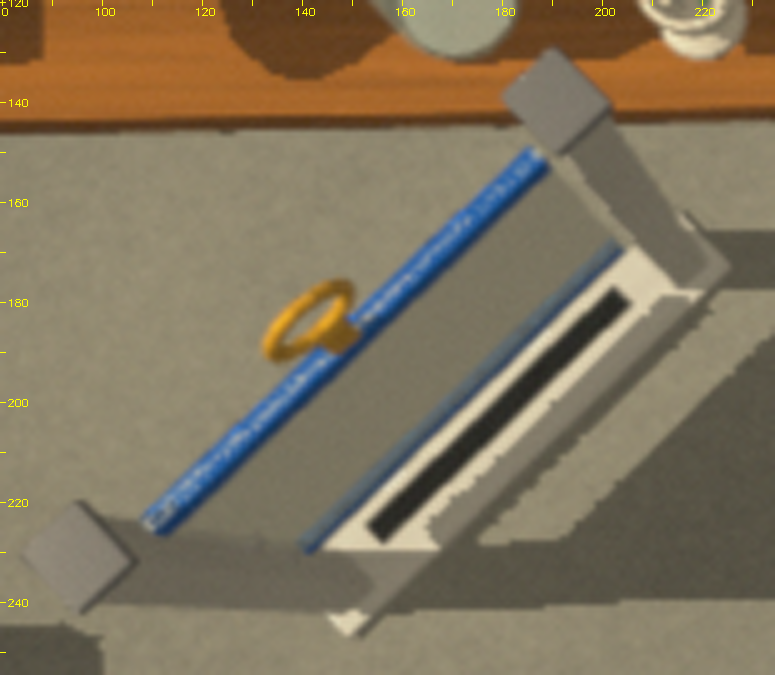

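View pics/sframe.png

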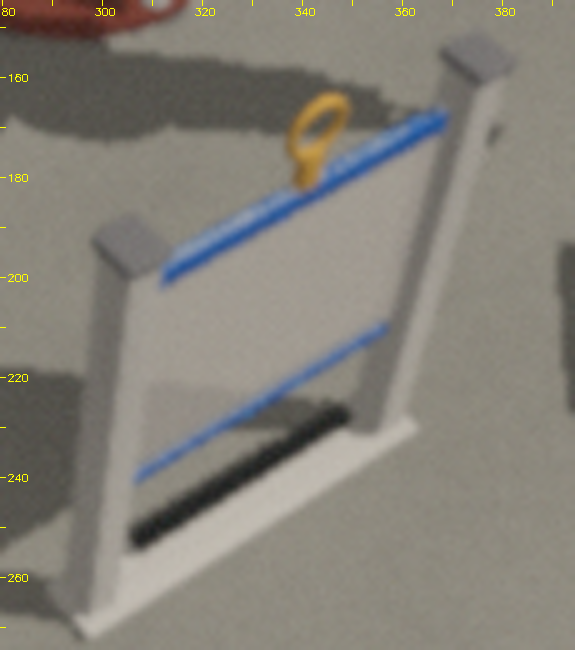

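```bash
cat > fit.py <<'E'
from h import *
T=lambda L,x0,y0,k:[(x0+a/k-.5,y0+b/k-.5) for a,b in L]
def rot(y): return np.array([[np.cos(y),-np.sin(y)],[np.sin(y),np.cos(y)]])
def place(p,L):
    L=np.atleast_2d(L); return np.c_[L[:,:2]@rot(p[2]).T+p[:2],L[:,2]]
# stand
tc=T([(220,142),(85,292),(235,425),(372,275)],270,195,7)
sc=T([(352,405),(608,420),(465,520),(460,588)],185,160,9)
h=.035
# square corners; order determined by world direction from top view
W=[back('top',u,.05) for u in tc]; print(np.round(W,4)); c0=np.mean(W,0)
S=[back('scene',u,.05) for u in sc[:3]]; print(np.round(S,4))
E
python3 fit.py
python3 - <<'E'
from h import *
print('ring',tri({'top':(141.1,183.9),'scene':(343.1,170.9)}))
E
```

```text
[[ 0.5037 -0.1304  0.05  ]
 [ 0.4529 -0.0833  0.05  ]
 [ 0.4077 -0.1332  0.05  ]
 [ 0.4578 -0.181   0.05  ]]
[[ 0.4623 -0.1768  0.05  ]
 [ 0.4543 -0.0838  0.05  ]
 [ 0.5078 -0.1253  0.05  ]]
ring (array([0.53901825, 0.16890824, 0.33479742]), array([-0.09833162,  0.01344106, -0.13992604,  0.02823463]))
```

```bash
cat >> fit.py <<'E'
def f_st(p):
    h=.035; Q=place(p,[(h,h,.05),(-h,h,.05),(-h,-h,.05),(h,-h,.05)])  # yaw~45: dirs +y? 
    Q4=dict(zip('abcd',Q))
    # order by p[2]~pi/4: a->+y, b->-x, c->-y, d->+x
    t=proj('top',[Q4['d'],Q4['a'],Q4['b'],Q4['c']]); s=proj('scene',[Q4['c'],Q4['a'],Q4['d'],Q4['d']-[0,0,.05]])
    return np.r_[(t-tc).ravel(),(s-sc).ravel()]
r=least_squares(f_st,[.455,-.13,np.pi/4],loss='soft_l1'); print('stand',r.x,np.round(f_st(r.x),1))
st=r.x
# frame
A=T([(552,47),(610,103),(560,157),(500,97)],80,120,5);B=T([(80,500),(135,560),(80,613),(25,550)],80,120,5)
cA=np.mean(A,0);cB=np.mean(B,0)
sA=np.mean(T([(92,240),(130,213),(172,247),(133,282)],280,145,5),0); sB=np.mean(T([(440,57),(475,33),(518,65),(480,88)],280,145,5),0)
print('A',tri({'top':cA,'scene':sA}));print('B',tri({'top':cB,'scene':sB}))
ring_t=(141.1,183.9);ring_s=(343.1,170.9)
def f_fr(p):
    # yaw: x = left and ahead. post +y is ?
    Q=place(p,[(0,.117,.326),(0,-.117,.326),(0,0,.336)])
    t=proj('top',Q);s=proj('scene',Q)
    return np.r_[(t-[cB,cA,ring_t]).ravel(),(s-[sB,sA,ring_s]).ravel()]
best=None
for y in (np.pi/4,-3*np.pi/4):
    r=least_squares(f_fr,[.54,.17,y],loss='soft_l1'); print('frame',r.x,r.cost,np.round(f_fr(r.x),1))
E
python3 fit.py
```

```text
[[ 0.5037 -0.1304  0.05  ]
 [ 0.4529 -0.0833  0.05  ]
 [ 0.4077 -0.1332  0.05  ]
 [ 0.4578 -0.181   0.05  ]]
[[ 0.4623 -0.1768  0.05  ]
 [ 0.4543 -0.0838  0.05  ]
 [ 0.5078 -0.1253  0.05  ]]
stand [ 0.45572543 -0.13160472  0.83175897] [-0.5 -0.6 -0.5 -0.2  0.3  0.6  0.  -0.1 -1.  -1.2  0.5 -0.1 -1.1 -0.8
  0.3  1.2]
A (array([0.62048592, 0.08424782, 0.32432931]), array([ 0.0018562 , -0.00029895,  0.00249391, -0.0002747 ]))
B (array([0.45829916, 0.25212491, 0.32169248]), array([-0.13262179,  0.01522281, -0.19675976,  0.05611414]))
frame [0.53946527 0.16789514 0.7705317 ] 1.4423446072474675 [-1.   0.1 -0.  -0.5  0.3 -0.3  0.  -1.2 -0.1 -0.3 -0.5 -0.2]
frame [0.53946527 0.16789514 0.77053169] 1.442344607248104 [-1.   0.1 -0.  -0.5  0.3 -0.3  0.  -1.2 -0.1 -0.3 -0.5 -0.2]
```

```bash
cat >> fit.py <<'E'
tip_t,bend_t=T([(119,142),(240,234)],270,195,7)
tip_s,bend_s=T([(557,168),(478,75)],185,160,9)
def f_p(p):
    Q=place(p,[(.0545,0,.225),(.014,0,.225)]);Q2=place(p,[(.0525,0,.214),(.014,0,.225)])
    return np.r_[(proj('top',Q)-[tip_t,bend_t]).ravel(),(proj('scene',Q2)-[tip_s,bend_s]).ravel()]
r=least_squares(f_p,[*st[:2],.8]); print('pole free',r.x,np.round(r.fun,1))
r2=least_squares(lambda a:f_p([*st[:2],a[0]]),[.8]); print('pole yaw',r2.x,np.round(r2.fun,1))
print('bend',tri({'top':bend_t,'scene':bend_s}))
# collar/handle checks
for y in (r.x,):
    for zz,l in ((.132,'handle top'),(.056,'collar top')): print(l,proj('top',[y[0],y[1],zz]),proj('scene',[y[0],y[1],zz]))
E
python3 fit.py | tail -5
python3 - <<'E'
from h import *
q=current_joints();p=current_tcp_pos();rr=current_tcp_rot();print(q,p,rr);print(R.from_euler('xyz',rr).as_matrix())
E
```

```text
pole free [ 0.45542719 -0.13298724  0.89701285] [ 0.3  0.5 -0.7 -0.1 -0.4 -0.  -0.3  0.6]
pole yaw [0.88081919] [-0.2 -0.  -1.4 -0.3 -0.2  0.2  0.   0.8]
bend (array([ 0.46378863, -0.12260074,  0.22724212]), array([-0.35331367,  0.07159078, -0.53417597, -0.02324627]))
handle top [[305.11411452 233.83000009]] [[235.87441078 187.50772108]]
collar top [[302.65309949 234.89166407]] [[237.08366259 203.36855472]]
[ 1.13372568e+00  2.91215667e-01 -1.54046464e-01  1.12671074e+00
 -2.44887485e-06  1.43150153e+00] [0.15384554 0.50150929 0.20649569] [-1.7080097   1.56961978 -2.00578556]
[[-4.95795442e-04  2.93394378e-01  9.55991367e-01]
 [-1.06697581e-03  9.55990785e-01 -2.93394752e-01]
 [-9.99999308e-01 -1.16548345e-03 -1.60931169e-04]]
```

```bash
cat >> h.py <<'E'
POLE=np.array([.4555,-.1322]); PY=.885; FR=np.array([.5394,.1679]); FY=.7705
def tcp_for(origin,yaw,g=.085,pitch=np.pi/4,roll=0.):
    """TCP pos for pole origin (xyz), upright pole w/ yaw"""
    tx=np.array([np.cos(yaw)*np.cos(pitch),np.sin(yaw)*np.cos(pitch),-np.sin(pitch)])
    return np.array(origin)+[0,0,g]+.019*tx, [roll,pitch,yaw], tx
def org_for_hook(hx,hz,lat=0.,fr=FR,yaw=FY):
    """pole origin so that hook bar pt x=33 sits at frame-coords x=hx,y=lat, bar axis at world z hz"""
    u=np.array([np.cos(yaw),np.sin(yaw)]);v=np.array([-u[1],u[0]])
    return np.r_[fr+u*(hx-.033)+v*lat,hz-.215]
E
python3 - <<'E'
from h import *
for roll in (0,np.pi):
    print('roll',roll)
    for o,y in (([*POLE,.01],PY),([*POLE,.12],PY),(org_for_hook(-.055,.34),FY),(org_for_hook(0,.34),FY),(org_for_hook(0,.23),FY)):
        p,r,tx=tcp_for(o,y,roll=roll); print(np.round(p,3),ik(p,r))
    p,r,tx=tcp_for([*POLE,.01],PY,roll=roll); print('pre',ik(p-.1*tx,r), ik(p-.1*tx+[0,0,.25],r))
print(ik([.154,.5,.45],current_tcp_rot()))
mug=back('top',(363,184),.09);print(mug, current_clock())
E
```

```text
roll 0
[ 0.464 -0.122  0.082] [-0.95937316  0.4634769  -0.61218978  0.75900642  0.74886787 -1.94858112]
[ 0.464 -0.122  0.192] [-0.95937316  0.29890898 -0.491871    1.04389312  0.74886787 -1.94858112]
[0.486 0.116 0.197] [-0.41205056 -0.06803387 -0.924304    0.35263343  0.71349473 -1.04639451]
[0.525 0.154 0.197] [-0.25986946 -0.01070487 -0.8895313   0.21678806  0.65144534 -0.86714914]
[0.525 0.154 0.087] [-0.25986946  0.2419381  -1.04790385 -0.19422747  0.65144534 -0.86714914]
pre [-1.11078243  0.40104029 -0.47658097  1.08424666  0.69998435 -2.14012764] [-1.11078243  0.20393016 -0.04810478  1.70983298  0.69998435 -2.14012764]
roll 3.141592653589793
[ 0.464 -0.122  0.082] [-0.95937316  0.4634769  -0.61218978  0.75900642  0.74886787  1.19301153]
[ 0.464 -0.122  0.192] [-0.95937316  0.29890898 -0.491871    1.04389312  0.74886787  1.19301153]
[0.486 0.116 0.197] [-0.41205056 -0.06803387 -0.924304    0.35263343  0.71349473  2.09519814]
[0.525 0.154 0.197] [-0.25986946 -0.01070487 -0.8895313   0.21678806  0.65144534  2.27444352]
[0.525 0.154 0.087] [-0.25986946  0.2419381  -1.04790385 -0.19422747  0.65144534  2.27444352]
pre [-1.11078243  0.40104029 -0.47658097  1.08424666  0.69998435  1.00146501] [-1.11078243  0.20393016 -0.04810478  1.70983298  0.69998435  1.00146501]
[ 1.13222376e+00  3.02991931e-01  4.97668822e-01  1.76664975e+00
 -4.21593364e-06  1.42999962e+00]
[ 0.57052628 -0.27306885  0.09      ] 0.1
```

```bash
python3 - <<'E'
from h import *
p,r,tx=tcp_for([*POLE,.01],PY,roll=np.pi)
move_linear([.154,.5015,.45],velocity=.3); print(current_clock())
set_gripper(.6)
goto(p-.1*tx+[0,0,.25],r); print(current_clock(),current_tcp_pos())
move_linear(p-.1*tx,velocity=.25); print(current_clock())
for n in("scene","top"): cv2.imwrite(f"pics/{n}1.png",grab_frame(n))
s=cv2.imread('pics/scene1.png');t=cv2.imread('pics/top1.png')
cv2.imwrite('pics/c1.png',np.hstack([cv2.resize(s[100:240,160:300],(400,400)),cv2.resize(t[170:310,240:380],(400,400))]))
E
```

```text
1.075
4.1833 [ 0.41947612 -0.17598939  0.40237534]
5.3333
```

View pics/c1.png

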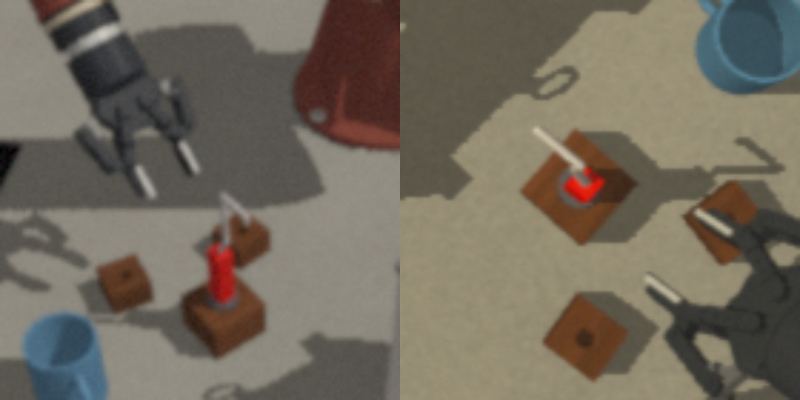

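The open jaws lie on the line through the red handle, both pads parallel to the hook rod, and the neighbouring stands are clear. I'll move in and check before closing.

```bash
python3 - <<'E'
from h import *
p,r,tx=tcp_for([*POLE,.01],PY,roll=np.pi)
print(move_linear(p,velocity=.12,until_force=8),current_clock(),current_force())
s=grab_frame('scene');t=grab_frame('top')
cv2.imwrite('pics/c2.png',np.hstack([cv2.resize(s[130:230,180:280],(400,400),interpolation=2),cv2.resize(t[190:290,250:350],(400,400),interpolation=2)]))
E
```

```text
False 6.4167 [ 0.03766216 -0.53046528 -0.00121878]
```

View pics/c2.png

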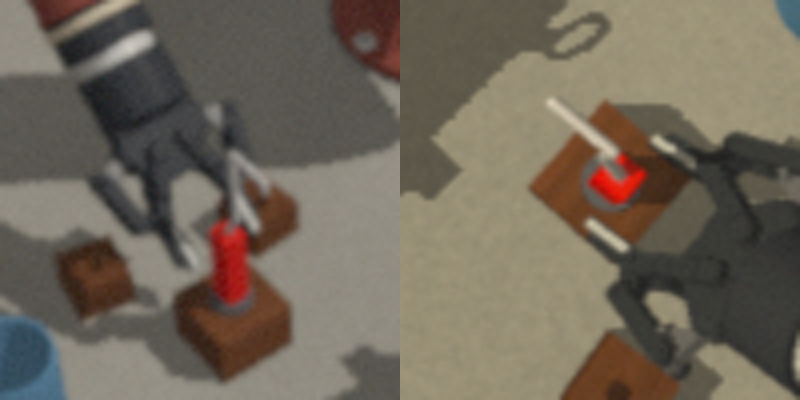

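```bash
python3 - <<'E'
from h import *
set_gripper(0.,25); print(current_width(),current_force(),current_ft_torque(),current_clock())
set_gripper(0.,110); print(current_width(),current_force(),current_ft_torque(),current_clock())
s=grab_frame('scene');t=grab_frame('top')
cv2.imwrite('pics/c3.png',np.hstack([cv2.resize(s[130:230,180:280],(400,400),interpolation=2),cv2.resize(t[190:290,250:350],(400,400),interpolation=2)]))
E
```

```text
0.2515377269470456 [-1.48514752 -3.57496341  4.76145378] [-0.28596003  0.2367783   0.09038953] 6.8833
0.2226961809898694 [-4.14449294 -2.78192181 10.33376039] [0.10514776 0.32093648 0.25709684] 7.1
```

View pics/c3.png

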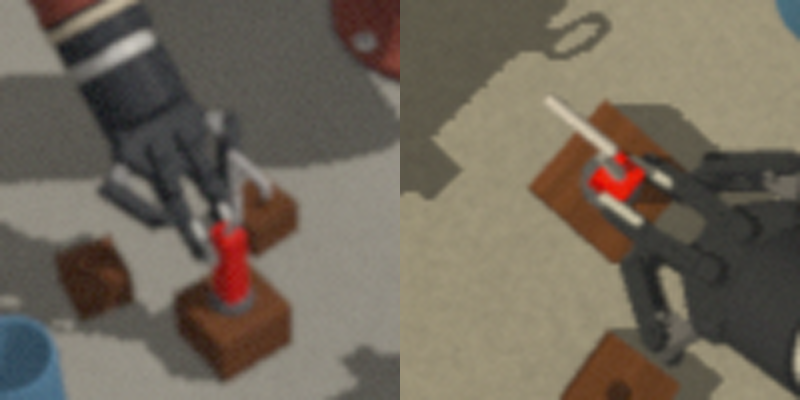

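```bash
python3 - <<'E'
from h import *
p,r,tx=tcp_for([*POLE,.01],PY,roll=np.pi)
print('home tcp',current_tcp_pos(),p)
move_linear(p+[0,0,.02],velocity=.06); print(current_force(),current_ft_torque())
move_linear(p+[0,0,.11],velocity=.12);dwell(.2); print(current_force(),current_ft_torque(),current_width(),current_clock())
s=grab_frame('scene');t=grab_frame('top')
cv2.imwrite('pics/s4.png',s);cv2.imwrite('pics/t4.png',t)
crop(s,180,80,280,180,4,'pics/a.png');crop(t,250,180,350,280,4,'pics/b.png')
cv2.imwrite('pics/c4.png',np.hstack([cv2.imread('pics/a.png'),cv2.imread('pics/b.png')]))
# expected positions
o=np.r_[POLE,.12];u=np.array([np.cos(PY),np.sin(PY),0])
for x,z in((0,0),(.014,.225-.01),(.0525,.204),(.052,.215)):
    P=o+u*x+[0,0,z]; print(x,z,proj('scene',P),proj('top',P))
E
```

```text
home tcp [ 0.46430963 -0.12224467  0.08220103] [ 0.46400826 -0.12180243  0.08156497]
[-0.51880084  0.06122673 -0.58728655] [-0.75590806  0.59808654  0.015111  ]
[-0.51221072  0.15818953 -1.1453955 ] [-0.71545776  0.59185991  0.04167934] 0.21658679829604843 8.7833
0 0 [[236.31389894 190.15550575]] [[304.34231232 233.97948121]]
0.014 0.215 [[235.51057119 139.51519665]] [[307.28832445 224.70100394]]
0.0525 0.204 [[244.71694208 149.69381291]] [[289.30888887 211.23515358]]
0.052 0.215 [[244.45200363 146.49598707]] [[289.78714939 210.85899507]]
```

View pics/c4.png

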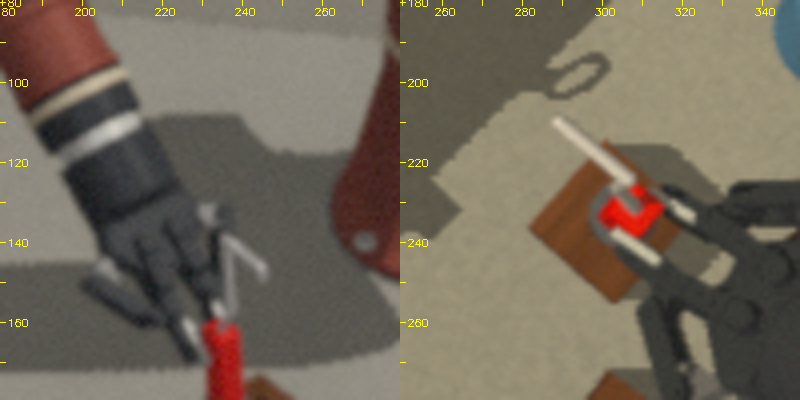

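```bash
python3 - <<'E'
from h import *
o=org_for_hook(-.055,.340); p,r,tx=tcp_for(o,FY,roll=np.pi)
move_linear(p,velocity=.15,rot=r); dwell(.2); print(current_clock(),current_tcp_pos()-p,current_force(),current_ft_torque())
s=grab_frame('scene');t=grab_frame('top')
cv2.imwrite('pics/s5.png',s);cv2.imwrite('pics/t5.png',t)
crop(s,285,115,385,215,4,'pics/a.png');crop(t,125,150,225,250,4,'pics/b.png')
cv2.imwrite('pics/c5.png',np.hstack([cv2.imread('pics/a.png'),cv2.imread('pics/b.png')]))
u=np.array([np.cos(FY),np.sin(FY),0])
for x,z in((0,0),(.014,.215),(.0525,.204),(.054,.215)):
    P=o+u*x+[0,0,z]; print(x,z,proj('scene',P),proj('top',P))
E
```

```text
10.825 [ 1.41168562e-04 -4.11373729e-04 -7.67768914e-05] [ 0.63116836  0.02515759 -1.06143139] [-0.6072458   0.67000076 -0.04344609]
0 0 [[312.24625886 203.46689204]] [[197.19491439 225.56056153]]
0.014 0.215 [[323.36434456 153.04299399]] [[169.09877981 213.19362672]]
0.0525 0.204 [[332.74090084 164.5684502 ]] [[155.96617587 198.25417407]]
0.054 0.215 [[333.70486467 161.77377902]] [[153.6198312  196.89966139]]
```

View pics/c5.png

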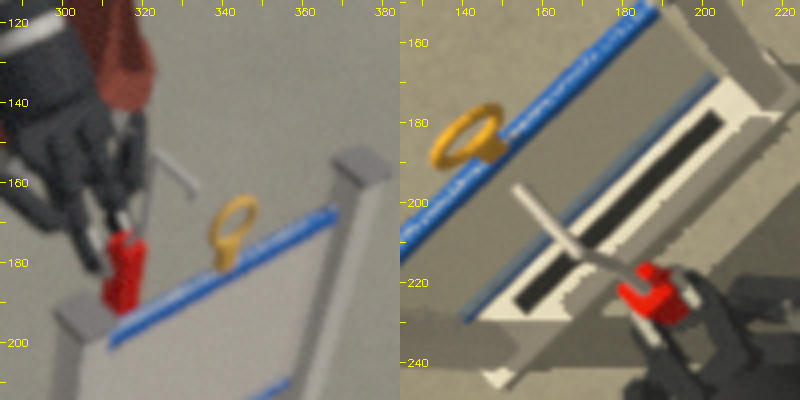

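```bash
python3 - <<'E'
from h import *
o=org_for_hook(-.002,.340); p,r,tx=tcp_for(o,FY,roll=np.pi)
print(move_linear(p,velocity=.06,until_force=3)); dwell(.1); print(current_clock(),current_tcp_pos()-p,current_force(),current_ft_torque())
s=grab_frame('scene');t=grab_frame('top')
cv2.imwrite('pics/s6.png',s);cv2.imwrite('pics/t6.png',t)
crop(s,300,130,380,210,5,'pics/a.png');crop(t,110,150,190,230,5,'pics/b.png')
cv2.imwrite('pics/c6.png',np.hstack([cv2.imread('pics/a.png'),cv2.imread('pics/b.png')]))
E
```

```text
False
12.0583 [-9.34771385e-05 -2.30450638e-04 -1.66850520e-05] [ 0.03391927 -0.38462138 -1.2379909 ] [-0.66597313  0.68900645  0.03818379]
```

View pics/c6.png

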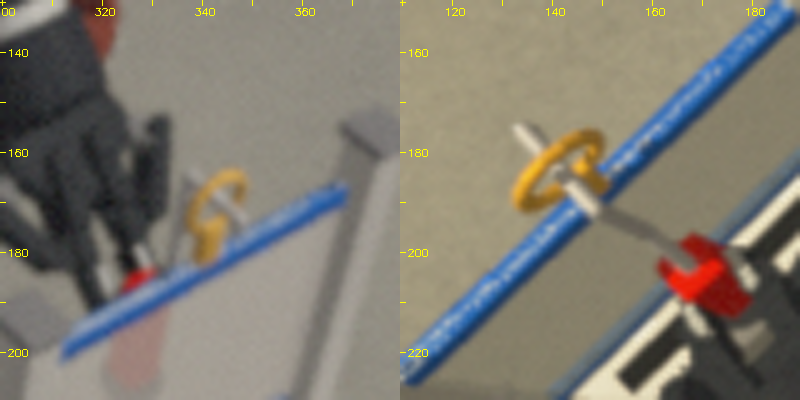

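```bash
cat > pull.py <<'E'
from h import *
base=np.array([0.0,-.2,-1.2])
o=org_for_hook(-.002,.340); p0,r,tx=tcp_for(o,FY,roll=np.pi)
def F():
    f=np.mean([current_force() for _ in range(3)],0)-base; return f
def d(): return p0[2]-.0145-current_tcp_pos()[2]
hit=move_linear(p0-[0,0,.0145+.042],velocity=.04,until_force=8)
print(hit,'d',round(d(),4),np.round(F(),2),current_clock())
D=.042
if not hit:
    while D<.100:
        D+=.004
        f=F()[2]
        hit=move_linear(p0-[0,0,.0145+D],velocity=.012,until_force=max(2.,12.5-f))
        f=F(); print(round(D,3),hit,'d',round(d(),4),np.round(f,2),round(current_clock(),2))
        if hit or f[2]>11: break
        if f[2]>9: print('high')
dwell(.15);print(np.round(F(),2),d(),np.round(current_ft_torque(),2),current_width(),current_clock())
cv2.imwrite('pics/s7.png',grab_frame('scene'));cv2.imwrite('pics/t7.png',grab_frame('top'))
E
python3 pull.py
```

```text
False d 0.042 [0.24 0.48 1.25] 13.725
0.046 False d 0.0462 [ 0.55 -0.02  1.12] 14.21
0.05 False d 0.0502 [0.31 0.3  1.28] 14.69
0.054 False d 0.0535 [1.71 2.02 6.41] 15.18
0.058 False d 0.0577 [1.98 0.96 5.29] 15.66
0.062 False d 0.0626 [0.02 0.17 2.42] 16.14
0.066 False d 0.0663 [0.04 1.32 1.37] 16.62
0.07 False d 0.0691 [-0.04  1.4   6.92] 17.11
0.074 True d 0.0697 [0.13 1.47 8.28] 17.39
[-0.19  2.43  9.27] 0.06958873101670124 [ 0.41 -0.4   0.22] 0.21767110304959564 17.5417
```

```bash
cat > pull2.py <<'E'
import pull_base as pb
E
python3 - <<'E'
from h import *
base=np.array([0.0,-.2,-1.2])
def F(): return np.mean([current_force() for _ in range(3)],0)-base
o=org_for_hook(-.002,.340); p0,r,tx=tcp_for(o,FY,roll=np.pi)
p=np.array(current_tcp_pos()); p[:2]=p0[:2]
print(np.round(F(),2))
for i in range(8):
    p[2]-=.0003
    move_linear(p,velocity=.006,until_force=6); dwell(.15)
    f=F(); print(np.round(f,2),round(p0[2]-.0145-current_tcp_pos()[2],4),round(current_clock(),2))
    if f[2]>11.8: break
cv2.imwrite('pics/s7.png',grab_frame('scene'));cv2.imwrite('pics/t7.png',grab_frame('top'))
E
```

```text
[0.19 1.74 8.07]
[1.72 1.29 6.74] 0.0689 18.24
[1.83 1.86 6.9 ] 0.0691 18.64
[0.98 1.56 8.35] 0.0692 19.04
[1.25 2.35 8.46] 0.0694 19.44
[ 1.65  2.82 10.21] 0.0696 19.84
[ 1.19  3.22 10.38] 0.0697 20.24
[ 1.06  3.   10.61] 0.0699 20.64
[ 2.    2.34 11.92] 0.07 21.04
```

```bash
python3 - <<'E'
from h import *
base=np.array([0.0,-.2,-1.2])
def F(n=5): 
    a=[]
    for _ in range(n): dwell(.03); a.append(current_force())
    return np.mean(a,0)-base
o=org_for_hook(-.002,.340); p0,r,tx=tcp_for(o,FY,roll=np.pi)
p=np.array(current_tcp_pos()); p[:2]=p0[:2]
z0=p[2]
for dz in (-.0004,.0005,.0015,.0025,.0035,.005):
    p[2]=z0+dz
    move_linear(p,velocity=.012); print(dz,np.round(F(),2),round(p0[2]-.0145-current_tcp_pos()[2],4),round(current_clock(),2))
s=grab_frame('scene');t=grab_frame('top')
cv2.imwrite('pics/s8.png',s);cv2.imwrite('pics/t8.png',t)
crop(s,290,150,390,250,4,'pics/a.png');crop(t,120,150,220,250,4,'pics/b.png')
cv2.imwrite('pics/c8.png',np.hstack([cv2.imread('pics/a.png'),cv2.imread('pics/b.png')]))
E
```

```text
-0.0004 [1.77 1.89 8.65] 0.0691 21.58
0.0005 [1.69 1.41 6.47] 0.0687 22.0
0.0015 [1.69 1.15 5.17] 0.0683 22.42
0.0025 [1.47 0.95 3.19] 0.0678 22.83
0.0035 [0.96 0.68 1.77] 0.0667 23.25
0.005 [-0.55  0.21 -0.22] 0.0652 23.69
```

View pics/c8.png

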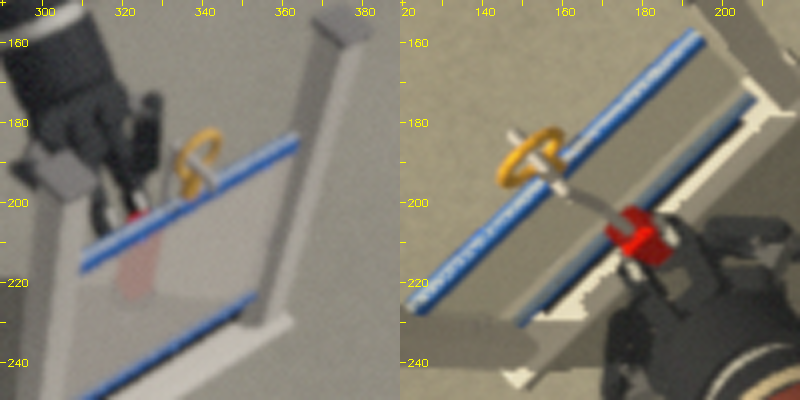

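```bash
python3 - <<'E'
from h import *
base=np.array([0.0,-.2,-1.2])
def F(n=5): 
    a=[]
    for _ in range(n): dwell(.03); a.append(current_force())
    return np.mean(a,0)-base
o=org_for_hook(-.002,.340); p0,r,tx=tcp_for(o,FY,roll=np.pi)
for D in (.058,.0515):
    hit=move_linear(p0-[0,0,.0145+D],velocity=.025,until_force=2.5)
    print(hit,np.round(F(),2),round(p0[2]-.0145-current_tcp_pos()[2],4),round(current_clock(),2))
    if hit: break
s=grab_frame('scene');t=grab_frame('top')
cv2.imwrite('pics/s9.png',s);cv2.imwrite('pics/t9.png',t)
crop(s,290,150,390,250,4,'pics/a.png');crop(t,120,150,220,250,4,'pics/b.png')
cv2.imwrite('pics/c9.png',np.hstack([cv2.imread('pics/a.png'),cv2.imread('pics/b.png')]))
E
```

```text
False [0.16 0.2  0.1 ] 0.0581 24.39
False [-0.02  0.27  0.12] 0.0516 24.97
```

View pics/c9.png

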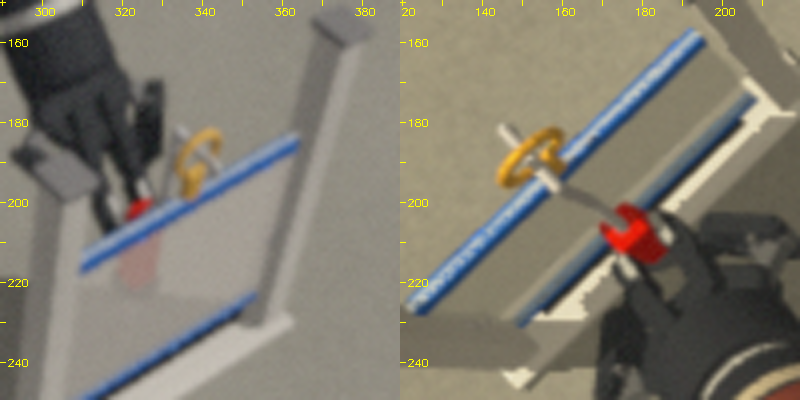

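```bash
python3 - <<'E'
from h import *
print(tri({'top':(152.5,189),'scene':(340.4,187)}), proj('top',[*FR,.2695]),proj('scene',[*FR,.2695]))
base=np.array([0.0,-.2,-1.2])
o=org_for_hook(-.060,.340-.0145-.0516); p,r,tx=tcp_for(o,FY,roll=np.pi)
hit=move_linear(p,velocity=.05,until_force=2.0)
dwell(.1);print(hit,np.round(current_force()-base,2),current_tcp_pos()-p,current_clock())
s=grab_frame('scene');t=grab_frame('top')
cv2.imwrite('pics/s10.png',s);cv2.imwrite('pics/t10.png',t)
crop(s,290,130,390,250,4,'pics/a.png');crop(t,120,150,220,270,4,'pics/b.png')
cv2.imwrite('pics/c10.png',np.hstack([cv2.imread('pics/a.png'),cv2.imread('pics/b.png')]))
u=np.array([np.cos(FY),np.sin(FY),0])
for x,z in((0,0),(.014,.215),(.0525,.204),(.054,.215)):
    P=o+u*x+[0,0,z]; print(x,z,proj('scene',P),proj('top',P))
E
```

```text
(array([0.53832728, 0.16795967, 0.27388694]), array([-0.94421681,  0.13304843, -1.30055287,  0.24168905])) [[152.26723474 188.89960705]] [[338.82307801 188.6718033 ]]
False [-0.12  0.4  -0.49] [5.03679812e-05 1.93444676e-04 2.93076196e-08] 26.475
0 0 [[309.29137017 216.08896905]] [[203.62651557 228.51141634]]
0.014 0.215 [[319.41026474 170.07502147]] [[179.60548697 217.97064735]]
0.0525 0.204 [[328.27879539 181.24671947]] [[167.33106459 204.15158796]]
0.054 0.215 [[329.15691352 178.73299564]] [[165.33316386 202.98919108]]
```

View pics/c10.png

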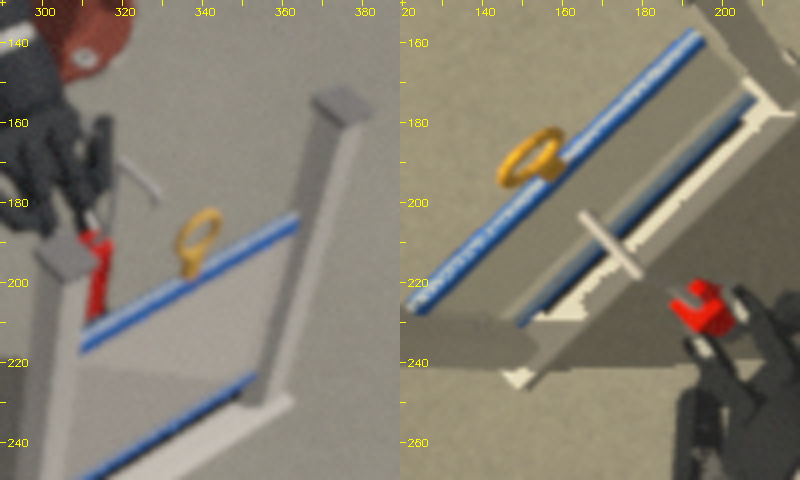

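```bash
python3 - <<'E'
from h import *
base=np.array([0.0,-.2,-1.2])
q=np.array(current_tcp_pos())
move_linear(q+[0,0,.055]-.03*np.array([np.cos(FY),np.sin(FY),0]),velocity=.12)
p,r,tx=tcp_for([*POLE,.01],PY,roll=np.pi)
move_linear(p+[0,0,.11],velocity=.15,rot=r)
move_linear(p+[0,0,.052],velocity=.1);dwell(.15)
print(current_tcp_pos()-p,np.round(current_force()-base,2),current_clock())
s=grab_frame('scene');t=grab_frame('top')
cv2.imwrite('pics/s11.png',s);cv2.imwrite('pics/t11.png',t)
crop(s,190,130,290,230,4,'pics/a.png');crop(t,250,180,350,280,4,'pics/b.png')
cv2.imwrite('pics/c11.png',np.hstack([cv2.imread('pics/a.png'),cv2.imread('pics/b.png')]))
o=np.r_[POLE,.062];u=np.array([np.cos(PY),np.sin(PY),0])
for x,z in((0,0),(0,.043),(.014,.215),(.0525,.204),(.054,.215)):
    P=o+u*x+[0,0,z]; print(x,z,proj('scene',P),proj('top',P))
print(proj('scene',[*POLE,.05]),proj('top',[*POLE,.05]))
E
```

```text
[ 0.00025253 -0.00028339  0.05252653] [ 0.43 -0.87 -0.4 ] 29.7083
0 0 [[237.22522929 202.21399738]] [[302.49820324 234.78580467]]
0 0.043 [[236.55564118 193.35417759]] [[303.84364876 234.19751828]]
0.014 0.215 [[236.59019902 155.35522653]] [[304.71448359 226.42585215]]
0.0525 0.204 [[245.44627796 165.29734609]] [[288.10838398 213.91558884]]
0.054 0.215 [[245.65852929 162.71377733]] [[287.68771483 212.93514238]]
[[237.4061477  204.60786388]] [[302.14341478 234.94093337]]
```

View pics/c11.png

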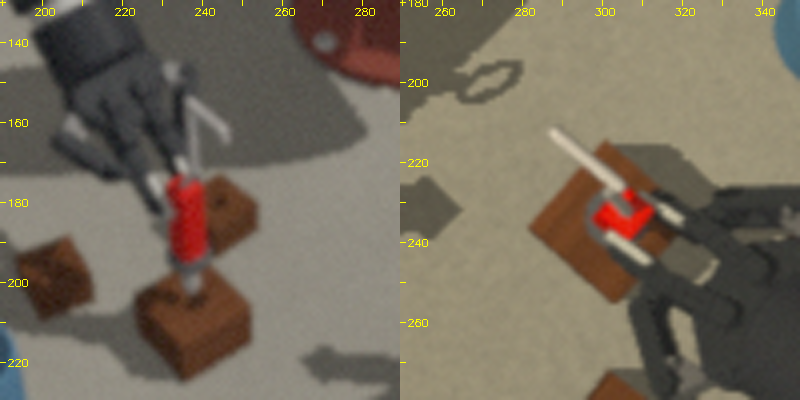

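```bash
python3 - <<'E'
from h import *
base=np.array([0.0,-.2,-1.2])
p,r,tx=tcp_for([*POLE,.01],PY,roll=np.pi)
hit=move_linear(p+[0,0,.003],velocity=.035,until_force=5)
print(hit,current_tcp_pos()-p,np.round(current_force()-base,2),np.round(current_ft_torque(),2),current_clock())
if not hit:
    hit=move_linear(p-[0,0,.004],velocity=.01,until_force=6)
    print(hit,current_tcp_pos()-p,np.round(current_force()-base,2),np.round(current_ft_torque(),2),current_clock())
E
```

```text
False [ 8.74134677e-05 -7.90611147e-05  3.15778293e-03] [ 0.39 -0.31  0.19] [-0.72  0.52  0.  ] 31.3583
True [ 2.03078462e-04 -4.00248506e-05  5.66025274e-04] [-2.41 -0.83  6.37] [-0.19  0.32  0.17] 31.7667
```

```bash
python3 - <<'E'
from h import *
set_gripper(.6,20);dwell(.2)
q=np.array(current_tcp_pos());p,r,tx=tcp_for([*POLE,.01],PY,roll=np.pi)
print(current_force(),current_width(),current_clock())
s=grab_frame('scene');t=grab_frame('top')
crop(s,190,130,290,230,4,'pics/a.png');crop(t,250,180,350,280,4,'pics/b.png')
cv2.imwrite('pics/c12.png',np.hstack([cv2.imread('pics/a.png'),cv2.imread('pics/b.png')]))
E
```

```text
[ 0.00318625 -0.17880357 -0.6216805 ] 0.5967382014873042 32.3833
```

View pics/c12.png

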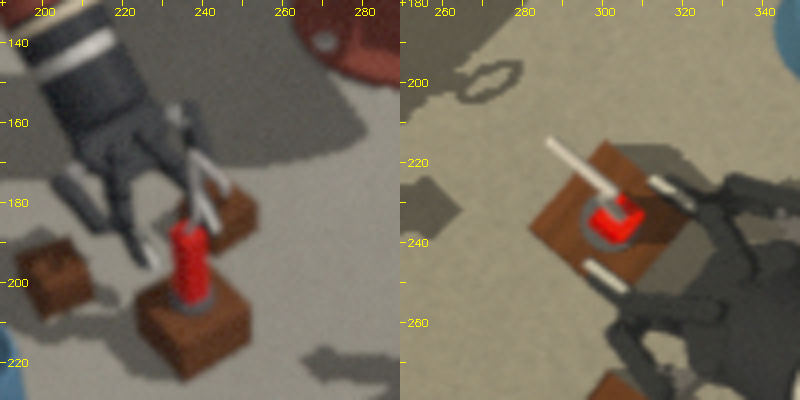

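The pole stands upright with its collar on the stand and both pads are clear of the handle. I'll back the gripper out along its axis.

```bash
python3 - <<'E'
from h import *
p,r,tx=tcp_for([*POLE,.01],PY,roll=np.pi)
print(move_linear(p-.11*tx,velocity=.1,until_force=5)); move_linear(p-.11*tx+[0,0,.15],velocity=.2)
dwell(.3);print(current_force(),current_clock())
s=grab_frame('scene');t=grab_frame('top')
cv2.imwrite('pics/s13.png',s);cv2.imwrite('pics/t13.png',t)
crop(s,185,160,265,230,5,'pics/a.png');crop(t,270,195,350,265,5,'pics/b.png')
cv2.imwrite('pics/c13.png',np.hstack([cv2.imread('pics/a.png'),cv2.imread('pics/b.png')]))
E
```

```text
False
[0.5621984  0.29024187 0.3752165 ] 34.9333
```

View pics/c13.png

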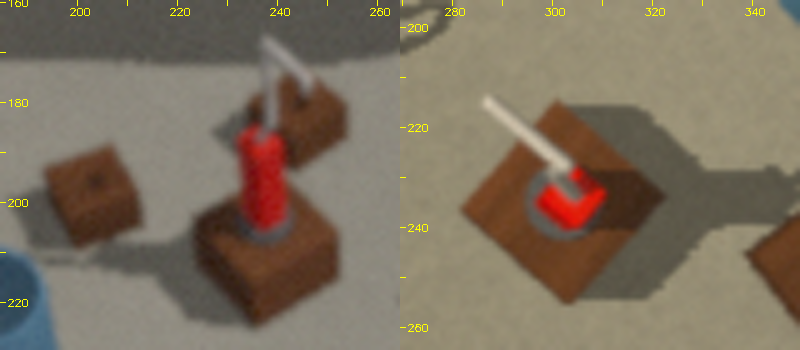

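View pics/s13.png

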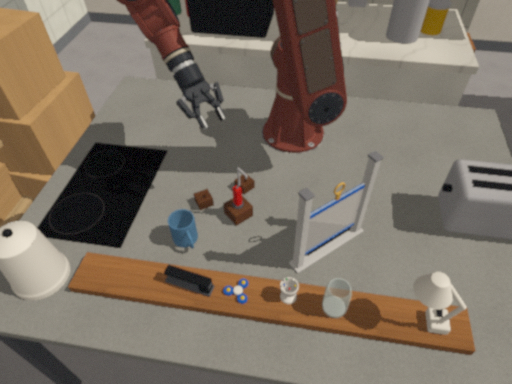

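The pole is back exactly as at the start, with the bend at (237,168), the tip at (246,178) and the collar down on the stand. The guard is still down, with its top edge at row 190–215, and the mug and shelf items haven't moved. Handing in.

```bash
python3 -c "
from plant import *
print(sign_off(),current_clock())"
```

```text
the job is handed in; nothing more can be done
the job is handed in; nothing more can be done
```

The job is done and handed in at about 35 s of the 72 s allowed. The guard is caught and staying down, and the pole is back upright in the largest stand.

- **Pulling the guard:** I put the hook through the ring. The pull rose to about 6 N at 54–58 mm, then fell to 1–2 N, which was the click. It then rose to a steady 12 N or so at 70 mm on the rubber stop, and I stopped there.
- **Catch check:** I raised the hook about 15 mm off the ring's lower bar and drew it out. There was no noticeable force on the pole, and the guard's edges did not move in the pictures taken before and after.
- **Pole check:** It seated at the same height as when I gripped it, to within 0.1 mm. The last picture shows it upright with its collar on the stand, in its starting pixels.
- **Other things:** The mug and the items on the shelf look unmoved.
- **Disagreements:** The force readings had about 1 N of noise, so the stop reading wavered. The first stop at the 12.5 N limit settled to 8–9 N, so I took it down further in small steps to confirm. One rough triangulation of the lowered ring came out about 4 mm higher than the pull distance implied, and the picture residuals there were about 1 pixel.

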